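Gauge a lock body and show it to the inspection camera

ROBOT

A 6-joint arm with a two-finger parallel gripper is mounted at the origin on the work surface. World frame = base frame: x ahead of the robot, y to its left, z up, the work surface at z = 0. Lengths are in mm, angles in rad, forces in N, time in s.
With the tool pointing down it reaches from about 350 to 875 mm from the base axis. Payload 15.5 kg.
Tool frame: the origin (TCP) lies on the centre line of the jaws, within the pads' length; the fingertips stand 14 mm ahead of it and the grasp point (between the pads) lies 5 mm behind it (tips_ahead is the distance from the TCP to the fingertips, in mm); z points along the fingers, y is the line along which they close (so a half turn about z gives the same grasp; the last joint's range is limited). The gripper opens to 85 mm and grips with 20 to 120 N. Pads are 22 mm wide; open, the fingers measure 114 mm over their backs; the gripper's body (76 mm by 85 mm) begins 54 mm behind the grasp point. The pads swing forward as they close: fully open they stand 13 mm farther back than shut.
Start: joints at [-1.242, 0.494, 1.345, -0, 1.302, -0.096], TCP at [257.588, -569.452, 245.277] pointing down, gripper open.
Joint ranges: [-2.91, 2.91], [-0.82, 2.16], [0.22, 2.67], [-1.22, 4.37], [0.12, 2.79], [-3.08, 3.08]. Speed limits (rad/s): [1.89, 1.89, 2.57, 3.01, 3.01, 3.01].

INTERFACE

Orientations are given as a rotation vector (axis times angle).
In Python, from cell import sense, get_image, sign_off, tips_ahead gives the robot as it stands. The module is installed in compiled form; this text tells all that it offers.
- The arm moves only by the tool play_rows, never from a script. Its argument "rows" is a list of rows, each an object of numbers: "tx", "ty", "tz": the shift along the tool's x, y, z in cm; "ax", "ay", "az": the turn, a rotation vector about the tool's x, y, z in degrees; "jaw": the opening in per cent of the stroke, from 0 (shut) to 100 (fully open). A call has 1 to 12 rows; each row is the pose to reach, as a shift and turn from the pose commanded when the call began, along the tool's axes at that moment; what a row does not reach only later rows make up. A row lasts 1/8 s, in which the tool goes at most 62.5 mm and 10.7 degrees, less where a joint would pass 70% of its speed; a pose out of reach is approached as far as the arm can. A call with a gripper value outside its range is refused whole. The fingers move at their own pace and stop on an object; "grip_force" is the grip in N (left out, the last holds). Time passes only in rows, so rows that repeat a pose let the fingers close. It gives the time, the measured TCP pose, the force, the opening and the grip force at its end, in the units of the state.
- sense(): the state, without advancing time (a new reading comes with each control period).
- get_image(name): name is "scene" or "top" or "wrist"; returns a dict with "frame" (384x512x3 uint8, red, green, blue), "range_z" (384x512 float32, mm along the optical axis (not along the pixel's ray), 0 where there is no reading), "fx", "fy", "cx", "cy" (pixels), "cam_to_world" (4x4, takes a point from camera to world coordinates). Camera axes: x right, y down, z forward; pixel columns grow to the right and rows downward; lengths in mm; the calibration is good to about 2 mm. The wrist camera is an equidistant fisheye: a pixel r from the principal point sees the ray r / f radians off the axis. A picture is of the moment at which its call begins.
- sign_off(): hands the job in; it is judged then, once.
The state is a dict: "time_s": time; "joints": joint angles; "dq": joint speeds; "effort": joint torques, N m; "ee_pos": TCP position; "ee_rot": TCP orientation; "contact_force": force on the tool from outside, world axes, zero at the start; "ft_torque": the same for the moment, N m; "grip_width": finger opening in mm; "finger_force": force on a finger pad.
Only numpy, scipy, OpenCV 4.12 (cv2) and the standard library are available. Lean on these libraries where they do the work, as an engineer would, in place of code of your own. Each camera call takes 0.05 s, during which the arm holds its last target. There are 200 camera calls.

TASK

Take the flat blade gauge from its stand and push it fully home, shoulder down on the top, into the slot of the one slotted lock body while that body stands in its nest; let go of the gauge. Then grip the lock body itself, lift it out with the gauge still home in it and hold it up to the inspection camera: front face (the round key cylinder) centred on the lens axis 120 mm in front of the lens, square to the lens, gauge on the upper side. Finish while holding it still there, do not touch the camera, and leave everything else where it stands.

Things in the scene. Friction and masses are not known exactly. Their poses are not given: they have to be found in the camera images.
- lock: lock body to check, the only one of three aluminium bodies in the pallet with a slot in its top: block 56 (x) x 30 (y) x 40 mm (z), lower step 22 high, 14 long at the rear (-x), round key cylinder on the front (+x). Origin: centre of the block's underside, z up. 0.2-0.4 kg. Its front points away from the robot (within 0.35 rad of world +x). Grip across y; lift straight out of the nest
- slot (a point): middle of the slot's mouth in the lock body's top, at (0, 0, 40) mm in the lock body's frame, same axes. The slot is 19 mm long (x), 7 mm wide (y) and 27 mm deep, with a 1.5 mm chamfer
- lock_face (a point): centre of the lock body's front face: the end of the key cylinder (22 mm diameter, 5 mm proud), at (33, 0, 20) mm in the lock body's frame, same axes
- gauge: steel blade gauge, 0.07 kg, upright in the gauge stand: blade 16 (x) x 4 (y) x 24 mm long, last 6 mm 13 x 2.5; above it a grip block 26 (x) x 14 (y) x 28 mm whose underside is the shoulder. Origin: lower end of blade; z up, shoulder at 24, top at 52 mm. Home, its origin is 24 mm below the slot's mouth. Same either way round. Grip across y, fingertips above the shoulder
- gauge_stand: fixed dark steel block 120 (x) x 44 (y) x 34 mm (z). The blade gauge stands in its hole at x = +30 mm, axes as the stand's, shoulder on the stand's top; the plug gauge at x = -30 mm. Origin under its middle
- pallet: fixed dark steel pallet 110 (x) x 300 (y) x 8 mm; nests at y = -95, 0 and +95 mm, with lips 4 mm high along the long sides (17 to 20 mm from the nest's middle line) and stops 8 mm high at the ends. Three bodies stand in the nests in any order, undersides 8 mm above the table, axes as the pallet's. Origin under its middle
- camera: fixed inspection camera on a stand: base plate 120 x 140 x 15 mm, post, white head 55 mm square. Lens front (40 mm diameter) at (-100, 0, 255) mm in this frame, looking to -x and 25 degrees downwards. Origin under the base plate's middle; -x faces the robot (within 0.3 rad)
- view (a point): point on the lens axis 120 mm in front of the lens, at (-209, 0, 204) mm in the camera stand's frame. Axes: x along the lens axis to the lens (25 degrees upwards), y level (the stand's y), z upwards, leaning 25 degrees to the robot. A lock body presented rightly has its front-face centre here and its axes along these
- plain_body: stepped aluminium body of the same outline as the lock body but with a solid top carrying two round screw heads, no slot; origin under its middle; to be left alone
- short_body: small aluminium block 40 x 30 x 26 mm with a round boss on top, in another nest; origin under its middle; to be left alone
- plug_gauge: round plug gauge, head 22 mm diameter and 26 mm tall, standing in the other hole of the gauge stand 60 mm from the blade gauge; its origin is its lower end, 24 mm below the stand's top; to be left alone
- tin: closed round steel tin, 44 mm diameter, 25 mm tall; origin under its middle; to be left alone
- cup: white plastic cup, 84 mm diameter, 50 mm tall; origin under its middle; to be left alone
- screwdriver: screwdriver with an orange handle, about 200 mm long, lying to the left of the gauge stand; to be left alone
- height_gauge: black base 90 x 70 x 20 mm with an upright rod, 120 mm tall in all; origin under its middle; to be left alone
Mind the look-alikes: they are no part of the job. Leave any black look-alike of the lock alone.

How it is judged:
By the outcome, as a careful person would: the job done as asked, in the order asked, and still so for the second after the job is handed in, while the arm keeps its last pose, push and grip.
It also fails if it takes over 58 s, if anything falls off the work surface, if the arm or the gripper's body presses on something with over 40 N, if the wrist force passes 120 N, or if a joint passes its speed limit or range.

## Working session

There is one attempt and no reset: what is moved stays moved. The work goes in short steps, Python scripts to look and compute and a tool call to move; the robot and the scene stay as the last step left them, time stands still between calls to the robot, and variables do not carry over. Pictures are saved under pics/ and viewed, at most 10 in all, crops included, and the job is handed in when it is done.

Besides the shell and the picture viewer there is one more tool, called after ">>>" as name(argument=value, ...), one argument or row to a line, values as JSON. play_rows: Moves the arm, as the interface text tells. Its arguments: {"type":"object","properties":{"rows":{"type":"array"},"grip_force":{"type":"number"}},"required":["rows"]}

```bash
ls; mkdir -p pics; cat > h.py <<'E'
import numpy as np, cv2
from cell import sense,get_image,sign_off,tips_ahead
from scipy.spatial.transform import Rotation as R
np.set_printoptions(precision=2,suppress=True)
def cloud(im):
    z=im['range_z'].astype(float);v,u=np.mgrid[:z.shape[0],:z.shape[1]]
    P=np.stack([(u-im['cx'])/im['fx']*z,(v-im['cy'])/im['fy']*z,z],-1)
    T=im['cam_to_world'];return P@T[:3,:3].T+T[:3,3]
def ray(im,u,v,zp):
    T=im['cam_to_world'];d=T[:3,:3]@np.array([(u-im['cx'])/im['fx'],(v-im['cy'])/im['fy'],1]);o=T[:3,3]
    return o+d*(zp-o[2])/d[2]
E
python3 - <<'E'
from h import *
print(sense(),tips_ahead)
ims={n:get_image(n) for n in('top','scene')}
for n,i in ims.items():
    print(n,i['cam_to_world'],i['fx'],i['cx'],i['cy'],(i['range_z']>0).mean()); np.savez(n,**i)
    cv2.imwrite(f'pics/{n}.png',cv2.resize(i['frame'][...,::-1],(800,600),interpolation=2))
E
```

```text
pics
{'time_s': 0.0, 'joints': array([-1.24,  0.49,  1.35, -0.  ,  1.3 , -0.1 ]), 'dq': array([-0.,  0.,  0., -0.,  0., -0.]), 'effort': array([  0.  , -88.22, -38.39,   0.  ,   0.01,   0.  ]), 'ee_pos': array([ 257.46, -569.11,  244.67]), 'ee_rot': array([-3.07, -0.66,  0.  ]), 'contact_force': array([-0.35, -0.25, -0.49]), 'ft_torque': array([-0.03, -0.03, -0.02]), 'finger_force': 0.0, 'grip_width': 85.21885718990009} 14.0
top [[  -0.     -0.99    0.16  402.57]
 [  -1.      0.01    0.04   16.34]
 [  -0.04   -0.16   -0.99 1118.58]
 [   0.      0.      0.      1.  ]] 359.56902428212845 249.90288541614035 186.88470439543244 0.9957021077473959
scene [[ -0.74   0.54  -0.41 953.43]
 [  0.68   0.59  -0.45 466.58]
 [ -0.    -0.61  -0.79 905.1 ]
 [  0.     0.     0.     1.  ]] 401.6045141674911 259.6838513234634 186.41250546886917 0.9961395263671875
```

View pics/top.png

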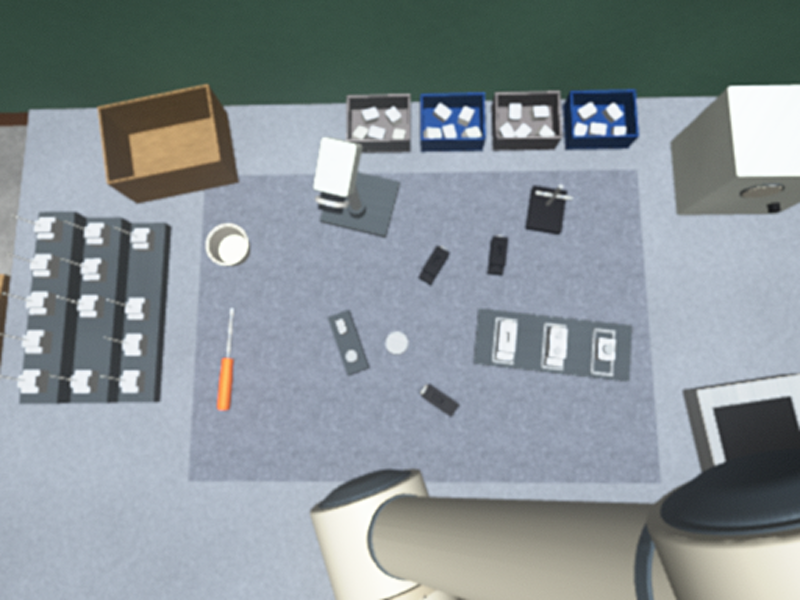

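View pics/scene.png

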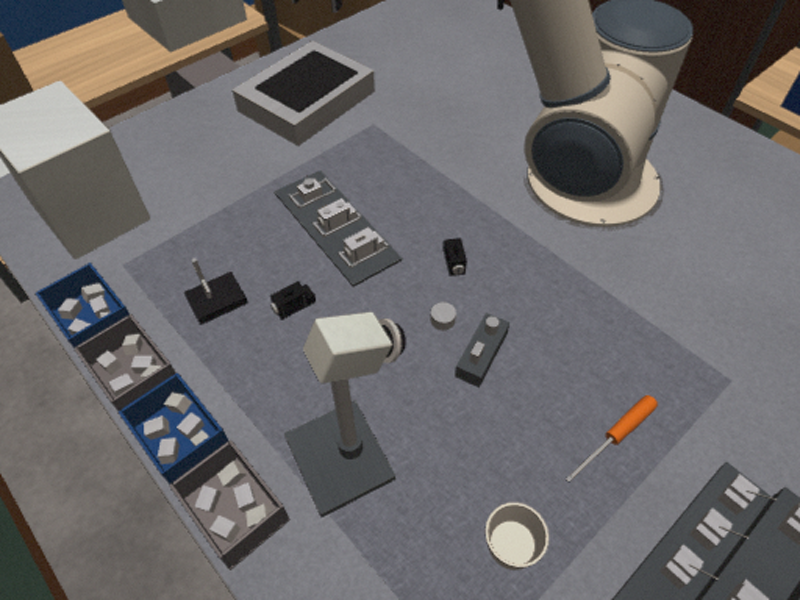

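Top view: gauge stand at about (349,342), with the blade gauge at (341,325) and the plug at (351,356). The pallet is at (553,345); its left body (505,340) has the slot. The camera stand is at (355,200). The scene view agrees: the slotted body is at (362,243).

```bash
cat > m.py <<'E'
from h import *
def load(n): return dict(np.load(n+'.npz'))
E
python3 - <<'E'
from m import *
for n in('top','scene'):
    im=load(n);P=cloud(im);f=im['frame'].astype(int)
    print(n)
    regs={'top':dict(stand=(320,300,375,385),pallet=(465,300,640,390),cam=(300,120,410,245)),
      'scene':dict(stand=(440,300,520,400),pallet=(265,160,410,290),cam=(270,300,420,520))}[n]
    for k,(a,b,c,d) in regs.items():
        s=np.s_[int(b*.64):int(d*.64),int(a*.64):int(c*.64)]
        Q=P[s].reshape(-1,3)
        zr={'stand':(28,40),'pallet':(5,13),'cam':(9,21)}[k]
        q=Q[(Q[:,2]>zr[0])&(Q[:,2]<zr[1])]
        print(k,len(q),cv2.minAreaRect(q[:,:2].astype(np.float32)),np.median(q[:,2]))
        if k=='stand': lo,hi=48,75
        elif k=='pallet': lo,hi=42,60
        else: lo,hi=200,400
        q=Q[(Q[:,2]>lo)&(Q[:,2]<hi)]
        m=((P[...,2]>lo)&(P[...,2]<hi)).astype(np.uint8);mm=np.zeros_like(m);mm[s]=m[s]
        nl,L=cv2.connectedComponents(mm)
        for i in range(1,nl):
            w=P[L==i]
            if len(w)>12: print('   ',len(w),cv2.minAreaRect(w[:,:2].astype(np.float32)),w.mean(0),w[:,2].max())
E
```

```text
top
stand 481 ((488.1195983886719, 140.28488159179688), (120.30978393554688, 44.23731994628906), 19.805158615112305) 35.38091501812278
    46 ((515.9542846679688, 149.96873474121094), (25.730789184570312, 14.962294578552246), 23.489404678344727) [515.74 149.35  62.13] 67.34413093461808
    44 ((459.8381652832031, 129.46531677246094), (19.984634399414062, 17.699115753173828), 89.7494888305664) [459.56 129.41  61.6 ] 66.37941660495335
pallet 2722 ((483.5243225097656, -258.5449523925781), (341.52215576171875, 171.8675537109375), 89.5800552368164) 9.350186612794573
    190 ((496.3141174316406, -164.25192260742188), (30.709245681762695, 58.699012756347656), 83.37255859375) [ 495.24 -163.97   49.05] 53.727684514980865
    211 ((485.18475341796875, -258.9015808105469), (31.201025009155273, 59.66020202636719), 82.43791198730469) [ 483.5  -257.87   49.63] 56.53578802905304
    40 ((472.0613098144531, -352.90496826171875), (19.8367919921875, 14.912988662719727), 89.23773956298828) [ 471.95 -352.26   47.41] 53.66309876021637
cam 1126 ((841.65625, 99.93266296386719), (143.17523193359375, 257.737
[... 815 characters left out ...]
375), (22.000534057617188, 16.593814849853516), 23.36465072631836) [ 471.38 -352.18   46.53] 50.19130062604006
    173 ((484.93963623046875, -258.5373229980469), (33.82460021972656, 62.19831848144531), 83.75880432128906) [ 483.32 -256.9    48.94] 56.63994767411964
    185 ((492.4950256347656, -163.99252319335938), (33.658206939697266, 60.25028991699219), 84.16535949707031) [ 493.55 -163.3    48.4 ] 53.15450544782266
cam 2656 ((766.508544921875, 3.7660064697265625), (375.29937744140625, 178.5565185546875), 72.41797637939453) 16.19918061415109
    2278 ((728.1460571289062, 133.52902221679688), (56.011661529541016, 118.0595474243164), 75.50174713134766) [740.17 139.45 295.66] 328.13180028152715
```

```bash
cat >> m.py <<'E'
def wcloud(im):
    z=im['range_z'].astype(float);v,u=np.mgrid[:z.shape[0],:z.shape[1]]
    d=wdir(im,u,v);P=d*z[...,None];T=im['cam_to_world'];return P@T[:3,:3].T+T[:3,3]
def wdir(im,u,v):
    a=(u-im['cx'])/im['fx'];b=(v-im['cy'])/im['fy'];r=np.hypot(a,b);k=np.tan(r)/np.maximum(r,1e-9)
    return np.stack([a*k,b*k,np.ones_like(a)],-1)
def wray(im,u,v,zp):
    T=im['cam_to_world'];d=wdir(im,np.asarray(u,float),np.asarray(v,float))@T[:3,:3].T;o=T[:3,3]
    return o+d*((zp-o[2])/d[...,2])[...,None]
def down(yaw): # tool z down, tool x at yaw (deg)
    return R.from_euler('z',yaw,degrees=True)*R.from_euler('x',180,degrees=True)
def go(pos,rot):
    s=sense();R0=R.from_rotvec(s['ee_rot'])
    print('t(cm)',R0.inv().apply(np.array(pos)-s['ee_pos'])/10,'a(deg)',np.degrees((R0.inv()*rot).as_rotvec()),
     'at',s['ee_pos'],'j',s['joints'],'F',s['contact_force'],'w',s['grip_width'],'t',s['time_s'])
E
python3 - <<'E'
from m import *
go([516,150,160],down(20))
im=load('top');P=cloud(im)
# camera base: component of z 9..21 near base
m=((P[...,2]>11)&(P[...,2]<21)&(P[...,0]>740)&(P[...,0]<950)&(P[...,1]>10)&(P[...,1]<200)).astype(np.uint8)
n,L,st,c=cv2.connectedComponentsWithStats(m)
for i in range(1,n):
    if st[i,4]>100:
        q=P[L==i];print(st[i],cv2.minAreaRect(q[:,:2].astype(np.float32)))
for nm in('top','scene'):
    P=cloud(load(nm)).reshape(-1,3)
    q=P[(P[:,2]>230)&(P[:,2]<345)&(P[:,0]>640)&(P[:,0]<850)&(P[:,1]>60)&(P[:,1]<200)]
    # RANSAC planes
    rng=np.random.default_rng(0)
    for k in range(3):
        best=None
        for _ in range(800):
            a=q[rng.choice(len(q),3,False)];nn=np.cross(a[1]-a[0],a[2]-a[0]);l=np.linalg.norm(nn)
            if l<100: continue
            nn/=l;inl=abs((q-a[0])@nn)<1.5
            if best is None or inl.sum()>best.sum(): best=inl
        w=q[best];c=w.mean(0);nn=np.linalg.svd(w-c)[2][2];print(nm,len(w),c,nn,np.degrees(np.arctan2(nn[1],nn[0])),nn@c);q=q[~best]
        if len(q)<50:break
E
```

```text
t(cm) [ 53.19 -54.86   8.54] a(deg) [-0.06 -0.    4.34] at [ 257.5  -569.16  244.78] j [-1.24  0.49  1.35 -0.    1.3  -0.1 ] F [-0.01  0.75  0.01] w 85.46512527655462 t 0.1
[205 110  51  30 694] ((789.6494750976562, 119.34770202636719), (159.94479370117188, 98.9587631225586), 89.40961456298828)
top 501 [730.81 132.62 310.91] [ 0.42 -0.11 -0.9 ] -14.472943220435345 16.410336978865896
top 150 [728.59 130.66 306.49] [-0.45  0.11  0.88] 165.94819043258238 -43.690419379981705
top 139 [722.53 133.21 309.32] [-0.42  0.11  0.9 ] 165.61661933946434 -11.184041970903547
scene 819 [730.31 133.66 310.97] [ 0.41 -0.11 -0.91] -15.746736437055882 -1.4029152747348057
scene 618 [747.82 155.48 287.71] [-0.25 -0.97  0.  ] -104.43700477015122 -336.7635307373365
scene 391 [774.56 121.5  304.74] [ 0.87 -0.23  0.43] -14.509784414656668 780.4799888538139
```

>>> play_rows(
  rows=[
    {"tx":53.2,"ty":-54.9,"tz":8.5,"az":4.3},
    {"tx":53.2,"ty":-54.9,"tz":8.5,"az":4.3},
    {"tx":53.2,"ty":-54.9,"tz":8.5,"az":4.3},
    {"tx":53.2,"ty":-54.9,"tz":8.5,"az":4.3},
    {"tx":53.2,"ty":-54.9,"tz":8.5,"az":4.3},
    {"tx":53.2,"ty":-54.9,"tz":8.5,"az":4.3},
    {"tx":53.2,"ty":-54.9,"tz":8.5,"az":4.3},
    {"tx":53.2,"ty":-54.9,"tz":8.5,"az":4.3},
    {"tx":53.2,"ty":-54.9,"tz":8.5,"az":4.3},
    {"tx":53.2,"ty":-54.9,"tz":8.5,"az":4.3},
    {"tx":53.2,"ty":-54.9,"tz":8.5,"az":4.3},
    {"tx":53.2,"ty":-54.9,"tz":8.5,"az":4.3},
  ],
)

```text
invalid input at $.rows[0]: expected keys tx, ty, tz, ax, ay, az, jaw
```

>>> play_rows(
  rows=[
    {"tx":53.2,"ty":-54.9,"tz":8.5,"ax":0,"ay":0,"az":4.3,"jaw":100},
    {"tx":53.2,"ty":-54.9,"tz":8.5,"ax":0,"ay":0,"az":4.3,"jaw":100},
    {"tx":53.2,"ty":-54.9,"tz":8.5,"ax":0,"ay":0,"az":4.3,"jaw":100},
    {"tx":53.2,"ty":-54.9,"tz":8.5,"ax":0,"ay":0,"az":4.3,"jaw":100},
    {"tx":53.2,"ty":-54.9,"tz":8.5,"ax":0,"ay":0,"az":4.3,"jaw":100},
    {"tx":53.2,"ty":-54.9,"tz":8.5,"ax":0,"ay":0,"az":4.3,"jaw":100},
    {"tx":53.2,"ty":-54.9,"tz":8.5,"ax":0,"ay":0,"az":4.3,"jaw":100},
    {"tx":53.2,"ty":-54.9,"tz":8.5,"ax":0,"ay":0,"az":4.3,"jaw":100},
    {"tx":53.2,"ty":-54.9,"tz":8.5,"ax":0,"ay":0,"az":4.3,"jaw":100},
    {"tx":53.2,"ty":-54.9,"tz":8.5,"ax":0,"ay":0,"az":4.3,"jaw":100},
    {"tx":53.2,"ty":-54.9,"tz":8.5,"ax":0,"ay":0,"az":4.3,"jaw":100},
    {"tx":53.2,"ty":-54.9,"tz":8.5,"ax":0,"ay":0,"az":4.3,"jaw":100},
  ],
)

```text
time_s: 1.6
ee_pos: [509.9, 134.2, 162.1]
ee_rot: [3.094, 0.547, -0.0]
contact_force: [1.4, -1.6, 0.9]
grip_width: 84.8
finger_force: 0.0
```

>>> play_rows(
  rows=[
    {"tx":0,"ty":0,"tz":0,"ax":0,"ay":0,"az":0,"jaw":60},
    {"tx":0,"ty":0,"tz":0,"ax":0,"ay":0,"az":0,"jaw":60},
  ],
)

```text
time_s: 1.85
ee_pos: [509.1, 131.9, 162.1]
ee_rot: [3.093, 0.548, -0.001]
contact_force: [-0.9, 0.0, -0.1]
grip_width: 52.1
finger_force: 0.0
```

```bash
python3 - <<'E'
from m import *
im=get_image('wrist');np.savez('w1',**im)
s=sense();print(s['ee_pos'],R.from_rotvec(s['ee_rot']).as_matrix(),im['cam_to_world'],im['fx'],im['cx'],im['cy'])
cv2.imwrite('pics/w1.png',cv2.resize(im['frame'][...,::-1],(800,600),interpolation=2))
P=wcloud(im)
m=((P[...,2]>57)&(P[...,2]<67)&(np.hypot(P[...,0]-516,P[...,1]-150)<45)).astype(np.uint8)
n,L,st,c=cv2.connectedComponentsWithStats(m)
for i in range(1,n):
    if st[i,4]>40: q=P[L==i];print(st[i],cv2.minAreaRect(q[:,:2].astype(np.float32)),np.median(q[:,2]))
E
```

```text
[509.11 131.31 162.28] [[ 0.94  0.34 -0.  ]
 [ 0.34 -0.94 -0.  ]
 [-0.    0.   -1.  ]] [[  0.34  -0.9   -0.27 579.73]
 [ -0.94  -0.33  -0.1  158.  ]
 [  0.     0.29  -0.96 290.26]
 [  0.     0.     0.     1.  ]] 297.3186396354542 251.3566368737749 192.05756849148992
[224 169  19  33 558] ((514.4367065429688, 149.9330291748047), (26.462902069091797, 14.700571060180664), 18.102397918701172) 61.50018489247928
```

View pics/w1.png

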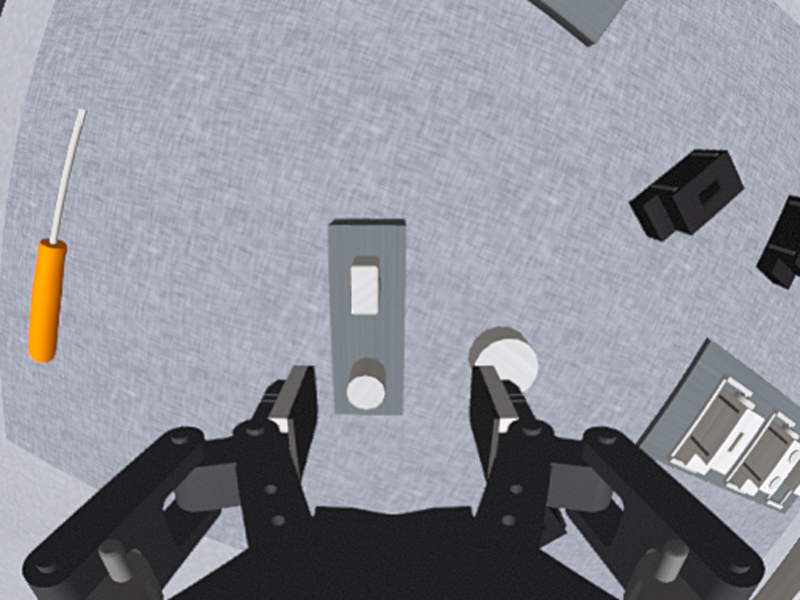

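Wrist view: blade gauge at (365,290), plug behind it at (366,390), stand centred at (367,317). The slotted lock is at the right edge, slot at about (738,440).

```bash
python3 - <<'E'
from m import *
im=load('w1');P=wcloud(im)
m=((P[...,2]>30)&(P[...,2]<38)&(np.hypot(P[...,0]-488,P[...,1]-140)<75)).astype(np.uint8)
n,L,st,c=cv2.connectedComponentsWithStats(m)
for i in range(1,n):
    if st[i,4]>400: q=P[L==i];print(st[i],cv2.minAreaRect(q[:,:2].astype(np.float32)),np.median(q[:,2]))
m=((P[...,2]>45)&(P[...,2]<51)&(np.hypot(P[...,0]-495,P[...,1]+164)<45)).astype(np.uint8)
n,L,st,c=cv2.connectedComponentsWithStats(m)
for i in range(1,n):
    if st[i,4]>40: q=P[L==i];print(st[i],cv2.minAreaRect(q[:,:2].astype(np.float32)),np.median(q[:,2]))
for z in (100,51): go([515.3,150,z],down(19.8))
E
```

```text
[ 209  143   51  123 4542] ((486.39739990234375, 140.33285522460938), (120.93399810791016, 44.7243537902832), 19.660648345947266) 33.54344785382165
[452 261  37  42 605] ((493.5323486328125, -165.13967895507812), (33.91260528564453, 56.594993591308594), 84.02838134765625) 47.409574974878325
t(cm) [ 1.23 -1.54  6.23] a(deg) [0.   0.05 0.22] at [509.11 131.31 162.28] j [ 0.14  0.46  1.69 -0.    1.    1.36] F [0.58 0.03 0.75] w 51.27623522118842 t 1.9
t(cm) [ 1.23 -1.54 11.13] a(deg) [0.   0.05 0.22] at [509.11 131.31 162.28] j [ 0.14  0.46  1.69 -0.    1.    1.36] F [0.58 0.03 0.75] w 51.27623522118842 t 1.9
```

>>> play_rows(
  rows=[
    {"tx":1.16,"ty":-1.59,"tz":2,"ax":0,"ay":0,"az":0.2,"jaw":45},
    {"tx":1.16,"ty":-1.59,"tz":5,"ax":0,"ay":0,"az":0.2,"jaw":45},
    {"tx":1.16,"ty":-1.59,"tz":7.5,"ax":0,"ay":0,"az":0.2,"jaw":45},
    {"tx":1.16,"ty":-1.59,"tz":9.5,"ax":0,"ay":0,"az":0.2,"jaw":45},
    {"tx":1.16,"ty":-1.59,"tz":10.7,"ax":0,"ay":0,"az":0.2,"jaw":45},
    {"tx":1.16,"ty":-1.59,"tz":11.1,"ax":0,"ay":0,"az":0.2,"jaw":45},
    {"tx":1.16,"ty":-1.59,"tz":11.1,"ax":0,"ay":0,"az":0.2,"jaw":45},
    {"tx":1.16,"ty":-1.59,"tz":11.1,"ax":0,"ay":0,"az":0.2,"jaw":45},
  ],
)

```text
time_s: 2.9
ee_pos: [515.4, 151.0, 52.0]
ee_rot: [-3.095, -0.541, -0.002]
contact_force: [-0.3, 0.8, 0.3]
grip_width: 38.8
finger_force: 0.0
```

```bash
python3 - <<'E'
from m import *
s=sense();print(s['ee_pos'],s['contact_force'],s['grip_width'])
im=get_image('wrist')
cv2.imwrite('pics/w2.png',cv2.resize(im['frame'][100:384,150:370][...,::-1],None,fx=2,fy=2))
E
```

```text
[515.39 150.97  52.01] [-0.29  0.77  0.33] 38.785106586246776
```

View pics/w2.png

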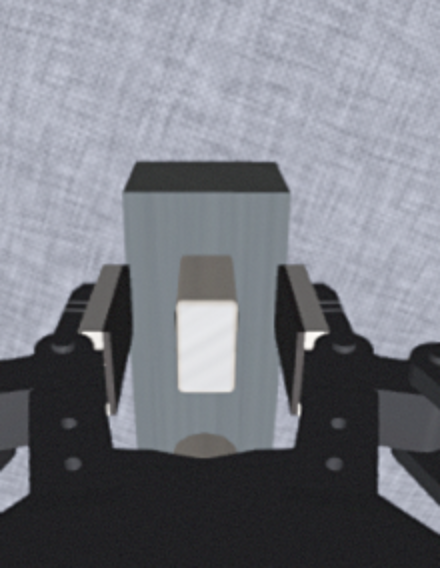

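The gauge is centred between the pads and aligned with them. Closing the gripper.

>>> play_rows(
  rows=[
    {"tx":0,"ty":0,"tz":0,"ax":0,"ay":0,"az":0,"jaw":0},
    {"tx":0,"ty":0,"tz":0,"ax":0,"ay":0,"az":0,"jaw":0},
    {"tx":0,"ty":0,"tz":0,"ax":0,"ay":0,"az":0,"jaw":0},
    {"tx":0,"ty":0,"tz":0,"ax":0,"ay":0,"az":0,"jaw":0},
    {"tx":0,"ty":0,"tz":0,"ax":0,"ay":0,"az":0,"jaw":0},
  ],
  grip_force=60,
)

```text
time_s: 3.58
ee_pos: [515.2, 151.0, 51.8]
ee_rot: [-3.095, -0.541, -0.001]
contact_force: [-1.0, -0.9, 7.2]
grip_width: 13.1
finger_force: 58.4
```

```bash
python3 - <<'E'
from m import *
im=get_image('wrist');P=wcloud(im)
m=((P[...,2]>56)&(P[...,2]<68)&(abs(P[...,0]-516)<25)&(abs(P[...,1]-150)<20)).astype(np.uint8)
print('gauge tops',P[m>0].mean(0))
go([494,-164,160],down(-6.5))
go([514.6,150.2,120],down(20))
E
```

```text
gauge tops [519.22 151.9   61.58]
t(cm) [-12.68  28.92 -10.82] a(deg) [-0.   -0.03 26.34] at [515.21 151.05  51.84] j [0.17 0.64 1.75 0.   0.75 1.4 ] F [-1.47 -0.53  7.38] w 13.003316522387912 t 3.625
t(cm) [-0.08  0.06 -6.82] a(deg) [ 0.01 -0.03 -0.16] at [515.21 151.05  51.84] j [0.17 0.64 1.75 0.   0.75 1.4 ] F [-1.47 -0.53  7.38] w 13.003316522387912 t 3.625
```

>>> play_rows(
  rows=[
    {"tx":0,"ty":0,"tz":-1.5,"ax":0,"ay":0,"az":0,"jaw":0},
    {"tx":0,"ty":0,"tz":-4,"ax":0,"ay":0,"az":0,"jaw":0},
    {"tx":0,"ty":0,"tz":-8,"ax":0,"ay":0,"az":0,"jaw":0},
    {"tx":-3,"ty":4,"tz":-10.8,"ax":0,"ay":0,"az":4,"jaw":0},
    {"tx":-18,"ty":26,"tz":-10.8,"ax":0,"ay":0,"az":26.3,"jaw":0},
    {"tx":-18,"ty":26,"tz":-10.8,"ax":0,"ay":0,"az":26.3,"jaw":0},
    {"tx":-18,"ty":26,"tz":-10.8,"ax":0,"ay":0,"az":26.3,"jaw":0},
    {"tx":-18,"ty":26,"tz":-10.8,"ax":0,"ay":0,"az":26.3,"jaw":0},
    {"tx":-18,"ty":26,"tz":-10.8,"ax":0,"ay":0,"az":26.3,"jaw":0},
    {"tx":-18,"ty":26,"tz":-10.8,"ax":0,"ay":0,"az":26.3,"jaw":0},
    {"tx":-18,"ty":26,"tz":-10.8,"ax":0,"ay":0,"az":26.3,"jaw":0},
    {"tx":-18,"ty":26,"tz":-10.8,"ax":0,"ay":0,"az":26.3,"jaw":0},
  ],
)

```text
time_s: 5.12
ee_pos: [434.2, -153.4, 159.5]
ee_rot: [-3.137, 0.174, 0.0]
contact_force: [0.7, -0.5, -0.1]
grip_width: 12.9
finger_force: 58.8
```

>>> play_rows(
  rows=[
    {"tx":0,"ty":0,"tz":0,"ax":0,"ay":0,"az":0,"jaw":0},
    {"tx":0,"ty":0,"tz":0,"ax":0,"ay":0,"az":0,"jaw":0},
  ],
)

```text
time_s: 5.38
ee_pos: [434.1, -154.3, 159.4]
ee_rot: [-3.137, 0.176, 0.0]
contact_force: [-0.4, -0.5, -0.7]
grip_width: 13.0
finger_force: 58.8
```

```bash
python3 - <<'E'
from m import *
im=get_image('wrist');np.savez('w3',**im)
s=sense();print(s['ee_pos'],s['ee_rot'],s['grip_width'],s['time_s'])
cv2.imwrite('pics/w3.png',cv2.resize(im['frame'][...,::-1],(800,600),interpolation=2))
for n in('top','scene'):
    i=get_image(n);np.savez(n+'2',**i)
P=wcloud(im)
m=((P[...,2]>44)&(P[...,2]<51)&(np.hypot(P[...,0]-495,P[...,1]+164)<40)).astype(np.uint8)
n,L,st,c=cv2.connectedComponentsWithStats(m)
for i in range(1,n):
    if st[i,4]>60: q=P[L==i];print(st[i],cv2.minAreaRect(q[:,:2].astype(np.float32)),np.median(q[:,2]))
E
```

```text
[ 434.06 -154.38  159.37] [-3.14  0.18  0.  ] 12.701006183544429 5.425
[ 239   89   38   69 2389] ((493.5580139160156, -165.06265258789062), (30.24435806274414, 55.610443115234375), 83.66456604003906) 47.586977639974094
```

View pics/w3.png

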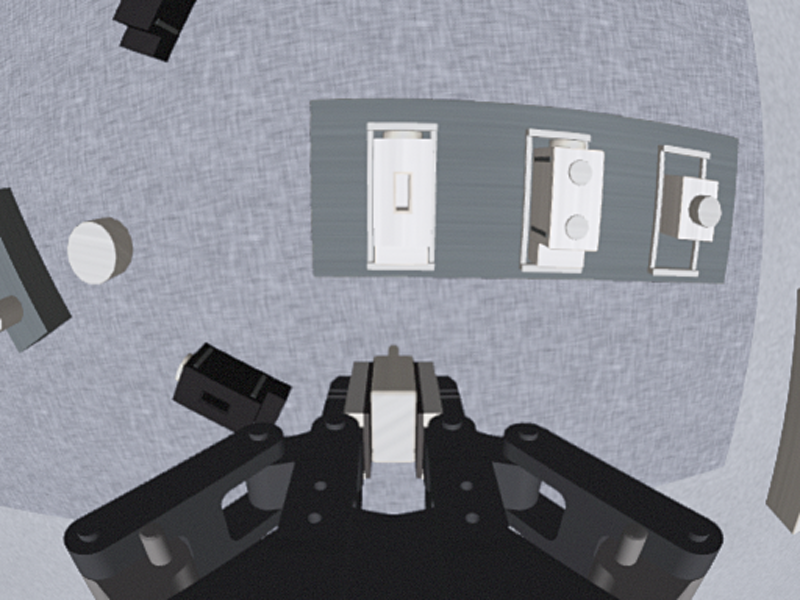

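Wrist view: lock at (402,200), slot at about (402,191), key cylinder facing up in the image (+x). The gauge is upright in the jaws. Next I measure the slot itself.

```bash
python3 - <<'E'
from m import *
im=load('w3');g=cv2.cvtColor(im['frame'],cv2.COLOR_RGB2GRAY)
c=g[84:176,230:285]
cv2.imwrite('pics/w3c.png',cv2.resize(c,None,fx=6,fy=6,interpolation=cv2.INTER_NEAREST))
P=wcloud(im)
print('z col',P[84:176:3,245,2].round(0)); print('x', P[84:176:3,245,0].round(0))
print('z mid',P[100:150:2,257,2].round(0));print(g[100:150:2,257])
E
```

```text
z col [ 8. 30. 47. 47. 48. 47. 46. 47. 48. 48. 47. 48. 47. 47. 47. 47. 48. 48.
 47. 48. 47. 48. 47. 49. 47. 29. 28. 30. 29. 16.  8.]
x [529. 525. 521. 519. 517. 514. 512. 509. 507. 505. 502. 500. 497. 495.
 492. 490. 488. 485. 483. 480. 478. 476. 473. 471. 468. 462. 459. 457.
 454. 449. 444.]
z mid [46. 47. 46. 47. 48. 47. 22. 21. 21. 21. 21. 20. 22. 20. 22. 21. 28. 44.
 49. 48. 48. 47. 47. 48. 48.]
[233 233 234 234 234 228 233 231 232 232 231 231 232 232 232 235 172 141
 230 235 234 235 235 235 235]
```

View pics/w3c.png

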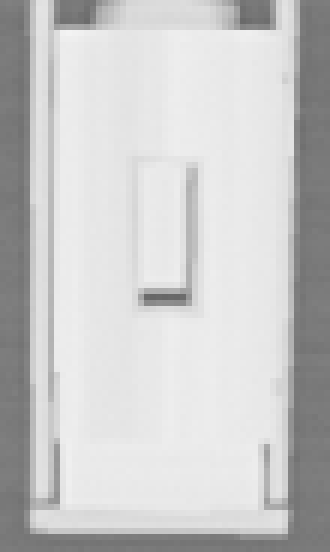

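```bash
python3 - <<'E'
from m import *
im=load('w3')
print(wray(im,257.75-.5,122.6-.5,48), wray(im,[252,262.5,257.2,257.2],[122,122,109.7,134.7],48))
# top face edges from depth mask, refine
P=wcloud(im)
m=((P[...,2]>43)&(P[...,2]<53)&(np.hypot(P[...,0]-495,P[...,1]+164)<40)).astype(np.uint8)
n,L,st,c=cv2.connectedComponentsWithStats(m);i=1+st[1:,4].argmax();
v,u=np.nonzero(L==i);q=wray(im,u,v,48.);print(cv2.minAreaRect(q[:,:2].astype(np.float32)))
# pallet yaw & centre from wrist
m=((P[...,2]>4)&(P[...,2]<11)&(P[...,0]>405)&(P[...,0]<560)&(P[...,1]<-80)&(P[...,1]>-430)&(im['frame'].mean(-1)<135)).astype(np.uint8)
n,L,st,c=cv2.connectedComponentsWithStats(m);i=1+st[1:,4].argmax();v,u=np.nonzero(L==i);q=wray(im,u,v,8.);print(cv2.minAreaRect(q[:,:2].astype(np.float32)))
# same method for gauge in w1
im=load('w1');P=wcloud(im)
m=((P[...,2]>57)&(P[...,2]<67)&(np.hypot(P[...,0]-516,P[...,1]-150)<20)).astype(np.uint8)
v,u=np.nonzero(m);q=wray(im,u,v,62.);print('g',cv2.minAreaRect(q[:,:2].astype(np.float32)))
# camera
for nm in('top2','scene2'):
    i=load(nm);P=cloud(i)
    m=(P[...,2]>11)&(P[...,2]<20)&(i['frame'].mean(-1)<110)&(P[...,0]>740)&(P[...,0]<950)&(P[...,1]>-10)&(P[...,1]<220)
    n,L,st,c=cv2.connectedComponentsWithStats(m.astype(np.uint8));k=1+st[1:,4].argmax();q=P[L==k]
    A=R.from_euler('z',14.5,degrees=True).as_matrix();q=q@A.T
    print(nm,len(q),cv2.minAreaRect(q[:,:2].astype(np.float32)),np.percentile(q,[.5,99.5],axis=0))
    q=P.reshape(-1,3);q=q[(q[:,2]>30)&(q[:,2]<200)&(q[:,0]>740)&(q[:,0]<950)&(q[:,1]>-10)&(q[:,1]<220)]@A.T
    print('post',len(q),np.percentile(q,[1,50,99],axis=0))
    q=P.reshape(-1,3);q=q[(q[:,2]>225)&(q[:,2]<345)&(q[:,0]>630)&(q[:,0]<850)&(q[:,1]>60)&(q[:,1]<210)]@(R.from_euler('y',25,degrees=True).as_matrix()@A).T
    print('head',np.percentile(q,[.5,2,50,98,99.5],axis=0)); np.save('head_'+nm,q)
E
```

```text
[ 494.52 -164.92   48.  ] [[ 495.07 -160.76   48.  ]
 [ 494.15 -169.11   48.  ]
 [ 504.47 -165.99   48.  ]
 [ 484.37 -163.76   48.  ]]
((493.6708068847656, -165.07264709472656), (30.044639587402344, 55.452354431152344), 83.45692443847656)
((482.5985107421875, -258.88818359375), (298.7652587890625, 109.3625259399414), 83.13269805908203)
g ((515.3432006835938, 149.9982147216797), (26.51575469970703, 14.406905174255371), 19.531055450439453)
top2 523 ((732.6221923828125, 285.99468994140625), (92.35492706298828, 88.57501220703125), 0.9174428582191467) [[687.44 242.31  12.06]
 [778.13 329.88  19.93]]
post 573 [[686.16 215.03  30.39]
 [847.05 304.59  49.21]
 [910.   374.23 147.06]]
head [[674.44 283.66 -50.87]
 [677.16 283.82 -46.48]
 [735.83 306.79  -4.23]
 [782.49 336.78  -0.44]
 [783.2  338.22   0.51]]
scene2 2194 ((724.2658081054688, 310.8712463378906), (113.90382385253906, 141.90309143066406), 0.1341407150030136) [[671.07 241.92  12.1 ]
 [780.89 380.32  19.69]]
post 1669 [[688.91 217.06  30.26]
 [856.04 314.91  50.92]
 [917.63 376.31 194.56]]
head [[672.4  284.92 -88.72]
 [676.1  287.1  -53.85]
 [746.84 324.06  -9.93]
 [781.62 338.65  -1.28]
 [781.98 338.98  -0.79]]
```

```bash
python3 - <<'E'
from m import *
go([494.3,-164.9,105],down(-6.7))
E
```

```text
t(cm) [6.11 0.35 5.44] a(deg) [-0.    0.    0.25] at [ 433.99 -154.58  159.38] j [-0.47  0.39  1.84 -0.    0.91  1.21] F [-0.22 -0.72 -1.1 ] w 12.84661344377028 t 5.525
```

>>> play_rows(
  rows=[
    {"tx":3,"ty":0.2,"tz":0,"ax":0,"ay":0,"az":0.2,"jaw":0},
    {"tx":6.1,"ty":0.35,"tz":2,"ax":0,"ay":0,"az":0.2,"jaw":0},
    {"tx":6.1,"ty":0.35,"tz":4.5,"ax":0,"ay":0,"az":0.2,"jaw":0},
    {"tx":6.1,"ty":0.35,"tz":5.4,"ax":0,"ay":0,"az":0.2,"jaw":0},
    {"tx":6.1,"ty":0.35,"tz":5.4,"ax":0,"ay":0,"az":0.2,"jaw":0},
    {"tx":6.1,"ty":0.35,"tz":5.4,"ax":0,"ay":0,"az":0.2,"jaw":0},
  ],
)

```text
time_s: 6.28
ee_pos: [494.3, -165.2, 106.2]
ee_rot: [3.136, -0.183, 0.001]
contact_force: [-0.5, 0.2, -0.8]
grip_width: 13.0
finger_force: 58.8
```

```bash
python3 - <<'E'
from m import *
go([494.3,-164.9,66],down(-6.7))
im=get_image('wrist');np.savez('w4',**im)
cv2.imwrite('pics/w4.png',cv2.resize(im['frame'][90:330,150:370][...,::-1],None,fx=2.5,fy=2.5))
E
```

```text
t(cm) [-0.01 -0.03  4.02] a(deg) [ 0.02 -0.05  0.03] at [ 494.33 -165.17  106.17] j [-0.44  0.54  1.75  0.    0.85  1.25] F [-0.53  0.17 -0.81] w 12.953714477139451 t 6.275
```

View pics/w4.png

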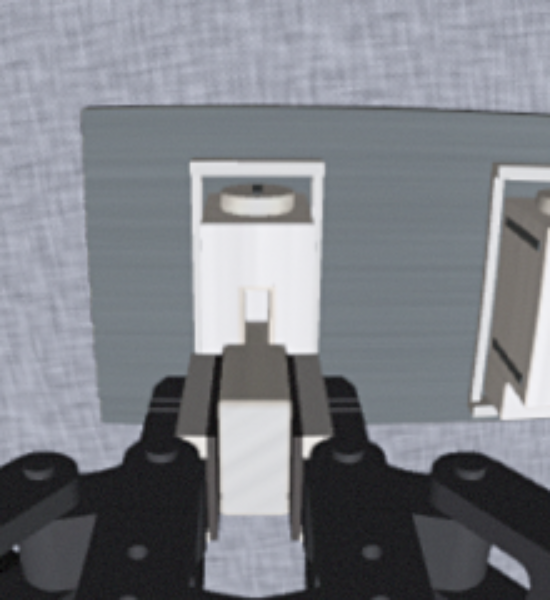

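The blade (x≈257) lines up sideways with the slot (x≈257). Lowering carefully.

>>> play_rows(
  rows=[
    {"tx":0,"ty":-0.02,"tz":1,"ax":0,"ay":0,"az":0,"jaw":0},
    {"tx":0,"ty":-0.02,"tz":1.5,"ax":0,"ay":0,"az":0,"jaw":0},
    {"tx":0,"ty":-0.02,"tz":1.8,"ax":0,"ay":0,"az":0,"jaw":0},
    {"tx":0,"ty":-0.02,"tz":2.1,"ax":0,"ay":0,"az":0,"jaw":0},
    {"tx":0,"ty":-0.02,"tz":2.4,"ax":0,"ay":0,"az":0,"jaw":0},
    {"tx":0,"ty":-0.02,"tz":2.4,"ax":0,"ay":0,"az":0,"jaw":0},
  ],
)

```text
time_s: 7.08
ee_pos: [494.1, -164.8, 81.2]
ee_rot: [-3.136, 0.182, 0.001]
contact_force: [0.5, -0.0, -0.6]
grip_width: 12.9
finger_force: 58.8
```

>>> play_rows(
  rows=[
    {"tx":0,"ty":0,"tz":0.3,"ax":0,"ay":0,"az":0,"jaw":0},
    {"tx":0,"ty":0,"tz":0.6,"ax":0,"ay":0,"az":0,"jaw":0},
    {"tx":0,"ty":0,"tz":0.9,"ax":0,"ay":0,"az":0,"jaw":0},
    {"tx":0,"ty":0,"tz":1.2,"ax":0,"ay":0,"az":0,"jaw":0},
    {"tx":0,"ty":0,"tz":1.4,"ax":0,"ay":0,"az":0,"jaw":0},
    {"tx":0,"ty":0,"tz":1.4,"ax":0,"ay":0,"az":0,"jaw":0},
  ],
)

```text
time_s: 7.82
ee_pos: [494.1, -164.8, 67.2]
ee_rot: [-3.136, 0.183, 0.0]
contact_force: [-0.4, 0.2, -0.7]
grip_width: 13.0
finger_force: 58.8
```

>>> play_rows(
  rows=[
    {"tx":0,"ty":0,"tz":0.1,"ax":0,"ay":0,"az":0,"jaw":0},
    {"tx":0,"ty":0,"tz":0.15,"ax":0,"ay":0,"az":0,"jaw":0},
    {"tx":0,"ty":0,"tz":0.2,"ax":0,"ay":0,"az":0,"jaw":0},
  ],
)

```text
time_s: 8.2
ee_pos: [494.3, -164.8, 65.8]
ee_rot: [3.136, -0.182, 0.001]
contact_force: [-3.9, 1.4, 17.8]
grip_width: 12.8
finger_force: 61.1
```

>>> play_rows(
  rows=[
    {"tx":0,"ty":0,"tz":0.05,"ax":0,"ay":0,"az":0,"jaw":0},
    {"tx":0,"ty":0,"tz":0.05,"ax":0,"ay":0,"az":0,"jaw":0},
  ],
)

```text
time_s: 8.45
ee_pos: [494.3, -164.8, 65.8]
ee_rot: [3.136, -0.182, 0.001]
contact_force: [-4.3, 2.1, 20.4]
grip_width: 12.8
finger_force: 62.0
```

Shoulder is firmly seated. Releasing and rising.

>>> play_rows(
  rows=[
    {"tx":0,"ty":0,"tz":-0.1,"ax":0,"ay":0,"az":0,"jaw":50},
    {"tx":0,"ty":0,"tz":-0.1,"ax":0,"ay":0,"az":0,"jaw":50},
    {"tx":0,"ty":0,"tz":-0.1,"ax":0,"ay":0,"az":0,"jaw":50},
    {"tx":0,"ty":0,"tz":-0.1,"ax":0,"ay":0,"az":0,"jaw":60},
    {"tx":0,"ty":0,"tz":-0.1,"ax":0,"ay":0,"az":0,"jaw":60},
    {"tx":0,"ty":0,"tz":-2,"ax":0,"ay":0,"az":0,"jaw":60},
    {"tx":0,"ty":0,"tz":-4,"ax":0,"ay":0,"az":0,"jaw":60},
    {"tx":-3,"ty":0,"tz":-6,"ax":0,"ay":0,"az":0,"jaw":60},
    {"tx":-3,"ty":0,"tz":-6,"ax":0,"ay":0,"az":0,"jaw":60},
  ],
)

```text
time_s: 9.57
ee_pos: [463.3, -161.1, 125.9]
ee_rot: [3.136, -0.183, 0.001]
contact_force: [0.2, -0.1, -0.7]
grip_width: 50.9
finger_force: 0.0
```

```bash
python3 - <<'E'
from m import *
im=get_image('wrist');np.savez('w5',**im)
cv2.imwrite('pics/w5.png',cv2.resize(im['frame'][60:330,130:390][...,::-1],None,fx=2.2,fy=2.2))
P=wcloud(im)
for lo,hi in((72,80),(44,52)):
    m=((P[...,2]>lo)&(P[...,2]<hi)&(np.hypot(P[...,0]-495,P[...,1]+164)<40)).astype(np.uint8)
    n,L,st,c=cv2.connectedComponentsWithStats(m);i=1+st[1:,4].argmax();q=P[L==i];print(cv2.minAreaRect(q[:,:2].astype(np.float32)),np.median(q[:,2]))
go([494.0,-164.9,31],down(-6.7))
q=np.load('head_scene2.npy')
for r in ([670,672],[672,674],[674,676],[676,680],[680,690]):
    w=q[(q[:,0]>r[0])&(q[:,0]<r[1])];print(r,len(w),np.percentile(w,[2,50,98],axis=0)[:,1:].ravel() if len(w) else '')
E
```

```text
((492.97625732421875, -164.1365203857422), (13.814933776855469, 26.724491119384766), 82.79560852050781) 75.53435348700629
((493.55865478515625, -165.03482055664062), (30.255971908569336, 56.17610168457031), 82.93991088867188) 47.63703746884755
t(cm) [ 2.98 -0.    9.44] a(deg) [ 0.02 -0.05  0.02] at [ 464.34 -161.42  125.38] j [-0.46  0.48  1.81  0.    0.86  1.23] F [ 0.72 -0.18 -0.08] w 51.07752764977278 t 9.625
[670, 672] 8 [302.72 -35.88 321.17 -14.69 329.93 -10.23]
[672, 674] 16 [301.7  -27.62 321.82 -13.71 330.27  -9.89]
[674, 676] 18 [304.28 -28.38 319.79 -12.48 330.63 -10.09]
[676, 680] 9 [315.34 -27.29 323.27 -13.97 330.19 -10.46]
[680, 690] 173 [290.92 -44.65 325.65 -12.77 337.2   -2.98]
```

View pics/w5.png

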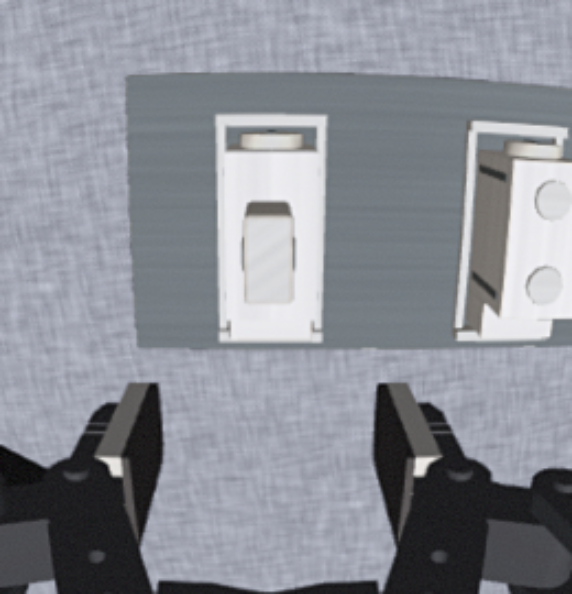

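The gauge is home (its top measures ~75.5, expected 76) and released; lock at about (270,240) in the crop. Now to grip the lock body.

>>> play_rows(
  rows=[
    {"tx":2.96,"ty":0,"tz":0.5,"ax":0,"ay":0,"az":0,"jaw":60},
    {"tx":2.96,"ty":0,"tz":2.5,"ax":0,"ay":0,"az":0,"jaw":60},
    {"tx":2.96,"ty":0,"tz":5,"ax":0,"ay":0,"az":0,"jaw":60},
    {"tx":2.96,"ty":0,"tz":7.5,"ax":0,"ay":0,"az":0,"jaw":60},
    {"tx":2.96,"ty":0,"tz":9.0,"ax":0,"ay":0,"az":0,"jaw":60},
    {"tx":2.96,"ty":0,"tz":9.24,"ax":0,"ay":0,"az":0,"jaw":60},
    {"tx":2.96,"ty":0,"tz":9.24,"ax":0,"ay":0,"az":0,"jaw":60},
    {"tx":2.96,"ty":0,"tz":9.24,"ax":0,"ay":0,"az":0,"jaw":60},
  ],
)

```text
time_s: 10.62
ee_pos: [494.3, -165.0, 33.2]
ee_rot: [3.136, -0.182, 0.002]
contact_force: [0.1, 0.4, 0.1]
grip_width: 51.4
finger_force: 0.0
```

```bash
python3 - <<'E'
from m import *
go([494.0,-164.9,33],down(-6.7))
E
```

```text
t(cm) [-0.03 -0.    0.02] a(deg) [ 0.02 -0.07  0.04] at [ 494.26 -164.97   33.19] j [-0.44  0.66  1.8   0.    0.68  1.25] F [0.06 0.37 0.13] w 51.44213321627872 t 10.625
```

>>> play_rows(
  rows=[
    {"tx":0,"ty":0,"tz":0,"ax":0,"ay":0,"az":0,"jaw":0},
    {"tx":0,"ty":0,"tz":0,"ax":0,"ay":0,"az":0,"jaw":0},
    {"tx":0,"ty":0,"tz":0,"ax":0,"ay":0,"az":0,"jaw":0},
    {"tx":0,"ty":0,"tz":0,"ax":0,"ay":0,"az":0,"jaw":0},
    {"tx":0,"ty":0,"tz":0,"ax":0,"ay":0,"az":0,"jaw":0},
  ],
  grip_force=90,
)

```text
time_s: 11.25
ee_pos: [494.1, -164.9, 33.3]
ee_rot: [3.136, -0.182, 0.002]
contact_force: [-1.6, 0.4, 10.8]
grip_width: 28.4
finger_force: 89.6
```

```bash
cat >> m.py <<'E'
def final(X0,y,yaw=-14.5,off=(0,0,0)):
    Rz=R.from_euler('z',yaw,degrees=True);Rv=Rz*R.from_euler('y',-25,degrees=True)
    v=Rz.apply([X0-209+off[0],y+off[1],204+off[2]])
    return v+Rv.apply([.4-33,0,25.3-20]),Rv*R.from_euler('x',180,degrees=True)
E
python3 - <<'E'
from m import *
s=sense();go(s['ee_pos']+[0,0,120],R.from_rotvec(s['ee_rot']))
p,r=final(722,310,off=(-120,0,30));print(p);go(p,r);p,r=final(722,310);print(p);go(p,r)
E
```

```text
t(cm) [  0.01   0.   -12.  ] a(deg) [0. 0. 0.] at [ 494.14 -164.92   33.3 ] j [-0.44  0.66  1.8  -0.    0.68  1.25] F [-1.56  0.42 10.78] w 28.429685440946162 t 11.25
[427.33 209.68 225.03]
t(cm) [-10.95 -36.43 -19.2 ] a(deg) [-1.69 24.89  7.73] at [ 494.14 -164.92   33.3 ] j [-0.44  0.66  1.8  -0.    0.68  1.25] F [-1.56  0.42 10.78] w 28.429685440946162 t 11.25
[543.5  179.64 195.03]
t(cm) [  0.93 -34.79 -16.19] a(deg) [-1.69 24.89  7.73] at [ 494.14 -164.92   33.3 ] j [-0.44  0.66  1.8  -0.    0.68  1.25] F [-1.56  0.42 10.78] w 28.429685440946162 t 11.25
```

>>> play_rows(
  rows=[
    {"tx":0,"ty":0,"tz":-0.5,"ax":0,"ay":0,"az":0,"jaw":0},
    {"tx":0,"ty":0,"tz":-1.5,"ax":0,"ay":0,"az":0,"jaw":0},
    {"tx":0,"ty":0,"tz":-3,"ax":0,"ay":0,"az":0,"jaw":0},
    {"tx":0,"ty":0,"tz":-6,"ax":0,"ay":0,"az":0,"jaw":0},
    {"tx":0,"ty":0,"tz":-10,"ax":0,"ay":0,"az":0,"jaw":0},
    {"tx":0,"ty":0,"tz":-14,"ax":0,"ay":0,"az":0,"jaw":0},
    {"tx":0,"ty":0,"tz":-17,"ax":0,"ay":0,"az":0,"jaw":0},
    {"tx":0,"ty":0,"tz":-19,"ax":0,"ay":0,"az":0,"jaw":0},
    {"tx":0,"ty":0,"tz":-19.2,"ax":0,"ay":0,"az":0,"jaw":0},
    {"tx":0,"ty":0,"tz":-19.2,"ax":0,"ay":0,"az":0,"jaw":0},
  ],
)

```text
time_s: 12.5
ee_pos: [493.4, -164.6, 224.2]
ee_rot: [-3.136, 0.183, 0.001]
contact_force: [0.2, -0.2, -4.4]
grip_width: 28.8
finger_force: 89.3
```

>>> play_rows(
  rows=[
    {"tx":-1.5,"ty":-5,"tz":0,"ax":-0.2,"ay":3,"az":1,"jaw":0},
    {"tx":-3,"ty":-10,"tz":0,"ax":-0.5,"ay":7,"az":2,"jaw":0},
    {"tx":-4.5,"ty":-15,"tz":0,"ax":-0.8,"ay":11,"az":3.5,"jaw":0},
    {"tx":-6,"ty":-20,"tz":0,"ax":-1,"ay":15,"az":4.5,"jaw":0},
    {"tx":-7.5,"ty":-25,"tz":0,"ax":-1.2,"ay":18,"az":5.5,"jaw":0},
    {"tx":-9,"ty":-30,"tz":0,"ax":-1.5,"ay":21,"az":6.5,"jaw":0},
    {"tx":-10.2,"ty":-34,"tz":0,"ax":-1.6,"ay":23.5,"az":7.3,"jaw":0},
    {"tx":-10.9,"ty":-36.4,"tz":0,"ax":-1.7,"ay":24.9,"az":7.7,"jaw":0},
    {"tx":-10.9,"ty":-36.4,"tz":0,"ax":-1.7,"ay":24.9,"az":7.7,"jaw":0},
    {"tx":-10.9,"ty":-36.4,"tz":0,"ax":-1.7,"ay":24.9,"az":7.7,"jaw":0},
    {"tx":-10.9,"ty":-36.4,"tz":0,"ax":-1.7,"ay":24.9,"az":7.7,"jaw":0},
  ],
)

```text
time_s: 13.88
ee_pos: [427.8, 208.5, 224.2]
ee_rot: [2.991, -0.382, 0.66]
contact_force: [-1.1, -0.6, -4.1]
grip_width: 28.4
finger_force: 90.3
```

```bash
python3 - <<'E'
from m import *
im=get_image('wrist');np.savez('w6',**im)
for n in('top','scene'): np.savez(n+'3',**get_image(n))
cv2.imwrite('pics/w6.png',cv2.resize(im['frame'][...,::-1],(800,600),interpolation=2))
p,r=final(722,310);go(p,r)
P=wcloud(im);Q=P.reshape(-1,3)
A=R.from_euler('z',14.5,degrees=True).as_matrix();B=R.from_euler('y',25,degrees=True).as_matrix()
m=(P[...,2]>10)&(P[...,2]<20)&(im['frame'].mean(-1)<130);q=P[m]@A.T
q=q[(q[:,0]>630)&(q[:,0]<820)&(q[:,1]>210)&(q[:,1]<410)];print('base',len(q),np.percentile(q,[.5,2,98,99.5],axis=0) if len(q) else '')
q=Q[Q[:,2]>100]@A.T;q=q[(q[:,0]>560)&(q[:,1]>250)&(q[:,1]<370)&(q[:,0]<850)]
print(len(q));q=q@B.T
if len(q):
    print(np.percentile(q,[.5,2,50,98,99.5],axis=0))
    h,e=np.histogram(q[:,0],bins=np.arange(640,800,3));print([(int(a),int(b)) for a,b in zip(e,h) if b>5])
E
```

```text
t(cm) [ 9.56 -0.09  7.7 ] a(deg) [ 0.02  0.07 -0.05] at [427.95 208.74 224.5 ] j [ 0.53  0.23  1.97 -0.49  0.68  2.7 ] F [-0.26 -0.14 -3.67] w 28.436228538513394 t 14.025
base 2733 [[661.24 242.89  10.32]
 [661.96 244.64  11.18]
 [734.74 378.1   16.72]
 [736.19 379.8   18.57]]
0
```

View pics/w6.png

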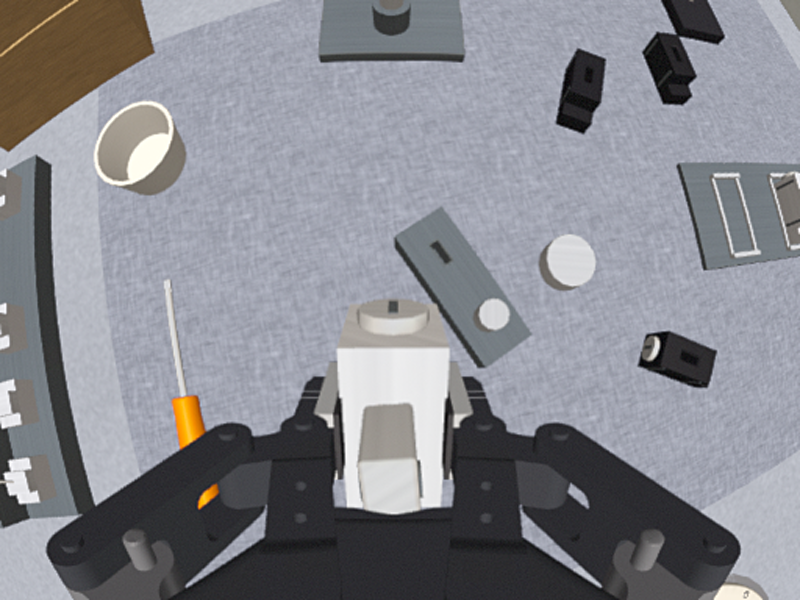

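Wrist view: the lock is held square with the gauge seated, key cylinder facing forward at (393,315). The camera base is at the top (392,30), and the stand and pallet are undisturbed. Next I check the held pose.

```bash
python3 - <<'E'
from m import *
im=load('w6');s=sense();P=wcloud(im);T=R.from_rotvec(s['ee_rot']).inv()
Q=T.apply((P-s['ee_pos']).reshape(-1,3)).reshape(P.shape)
for lo,hi in((-19,-10),(-48,-37)):
    m=((Q[...,2]>lo)&(Q[...,2]<hi)&(abs(Q[...,1])<16.5)&(abs(Q[...,0])<45)).astype(np.uint8)
    q=Q[m>0];print(len(q),np.median(q[:,2]),cv2.minAreaRect(q[:,:2].astype(np.float32)),np.percentile(q,[2,98],axis=0)[:,:2].ravel())
    A=np.c_[q[:,:2],np.ones(len(q))];print('tilt deg',np.degrees(np.linalg.lstsq(A,q[:,2],rcond=None)[0][:2]))
w=Q[(abs(Q[...,1])<12)&(Q[...,2]>-9)&(Q[...,2]<8)&(abs(Q[...,0]-33)<10)];print('cyl',len(w),np.percentile(w,[2,50,98],axis=0))
for n in ('top3','scene3'):
    P=cloud(load(n)).reshape(-1,3);q=T.apply(P-s['ee_pos'])
    w=q[(abs(q[:,1])<20)&(abs(q[:,0])<55)&(q[:,2]>-50)&(q[:,2]<30)&(q[:,0]>20)];print(n,len(w),np.percentile(w,[2,50,98],axis=0).ravel())
p,r=final(722,310.5);go(p,r)
E
```

```text
4787 -13.613684256541864 ((-0.9777297973632812, 0.11189079284667969), (32.83591079711914, 57.327266693115234), 89.512451171875) [-26.38 -15.31  27.14  13.85]
tilt deg [0.46 0.08]
1607 -41.37693160375128 ((3.531470775604248, -0.04081535339355469), (20.205629348754883, 32.91884994506836), 0.4162389636039734) [ -5.05 -13.72  12.98  15.33]
tilt deg [4.2  0.31]
cyl 1101 [[ 26.46 -11.26  -8.71]
 [ 29.31  -0.07  -2.44]
 [ 32.14  11.19   7.22]]
top3 134 [ 20.53 -15.79 -16.85  28.39   1.57  -5.28  34.34  14.18  23.81]
scene3 254 [ 20.79 -15.84 -15.69  26.87  -3.3    0.39  33.33  14.55  23.91]
t(cm) [ 9.56 -0.14  7.7 ] a(deg) [ 0.02  0.07 -0.05] at [427.95 208.74 224.5 ] j [ 0.53  0.23  1.97 -0.49  0.68  2.7 ] F [-0.26 -0.14 -3.67] w 28.436228538513394 t 14.025
```

>>> play_rows(
  rows=[
    {"tx":1.5,"ty":0,"tz":1.2,"ax":0,"ay":0,"az":0,"jaw":0},
    {"tx":3.5,"ty":-0.1,"tz":2.8,"ax":0,"ay":0,"az":0,"jaw":0},
    {"tx":5.5,"ty":-0.1,"tz":4.4,"ax":0,"ay":0,"az":0,"jaw":0},
    {"tx":7.5,"ty":-0.14,"tz":6,"ax":0,"ay":0,"az":0,"jaw":0},
    {"tx":9,"ty":-0.14,"tz":7.2,"ax":0,"ay":0.05,"az":0,"jaw":0},
    {"tx":9.56,"ty":-0.14,"tz":7.7,"ax":0,"ay":0.05,"az":0,"jaw":0},
    {"tx":9.56,"ty":-0.14,"tz":7.7,"ax":0,"ay":0.05,"az":0,"jaw":0},
    {"tx":9.56,"ty":-0.14,"tz":7.7,"ax":0,"ay":0.05,"az":0,"jaw":0},
    {"tx":9.56,"ty":-0.14,"tz":7.7,"ax":0,"ay":0.05,"az":0,"jaw":0},
    {"tx":9.56,"ty":-0.14,"tz":7.7,"ax":0,"ay":0.05,"az":0,"jaw":0},
  ],
)

```text
time_s: 15.28
ee_pos: [543.2, 181.2, 195.2]
ee_rot: [2.991, -0.38, 0.663]
contact_force: [0.2, 0.3, -4.1]
grip_width: 28.5
finger_force: 90.2
```

```bash
python3 - <<'E'
from m import *
p,r=final(722,310.5);go(p,r)
im=get_image('wrist');i2=get_image('scene')
A=R.from_euler('z',14.5,degrees=True).as_matrix();B=R.from_euler('y',25,degrees=True).as_matrix()
P=wcloud(im);m=(P[...,2]>10)&(P[...,2]<20)&(im['frame'].mean(-1)<130);q=P[m]@A.T
q=q[(q[:,0]>630)&(q[:,0]<820)&(q[:,1]>210)&(q[:,1]<410)];print('base',cv2.minAreaRect(q[:,:2].astype(np.float32)),np.percentile(q,[.5,2,98,99.5],axis=0))
# head/lens and lock in lens-axis frame, scene camera
P=cloud(i2).reshape(-1,3)@A.T@B.T
w=P[(abs(P[:,1]-310)<40)&(P[:,0]>500)&(P[:,0]<700)&(abs(P[:,2]+33)<40)]
h,e=np.histogram(w[:,0],bins=np.arange(500,700,4));print([(int(a),int(b)) for a,b in zip(e,h) if b>2])
cv2.imwrite('pics/f.png',cv2.resize(np.hstack([im['frame'][:,90:420],i2['frame'][100:484,120:420] if False else i2['frame'][:,120:420]])[...,::-1],(788,480)))
E
```

```text
t(cm) [0.05 0.09 0.04] a(deg) [-0.03  0.    0.03] at [543.24 181.17 195.17] j [ 0.35  0.38  1.83 -0.43  0.61  2.49] F [ 0.19  0.27 -4.08] w 28.543152322666387 t 15.275
base ((721.0955810546875, 311.44384765625), (119.73454284667969, 139.43743896484375), 0.17465658485889435) [[661.96 243.11  10.87]
 [662.5  244.84  12.51]
 [777.35 378.26  16.58]
 [779.49 379.79  17.8 ]]
[(508, 4), (512, 17), (516, 21), (520, 31), (524, 117), (528, 125), (532, 29), (536, 33), (540, 51), (544, 110), (548, 56), (668, 12), (672, 30), (676, 10), (680, 14), (684, 60), (688, 120), (692, 19)]
```

View pics/f.png

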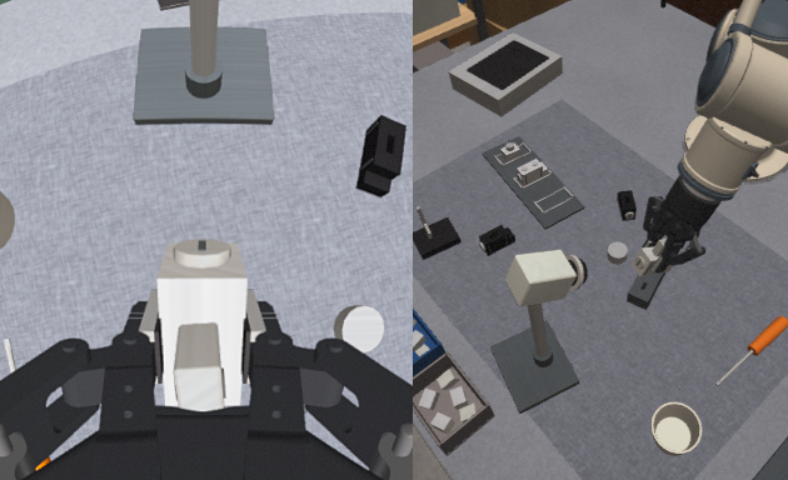

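The final pose agrees with the fitted camera base: its rectangle measures 120 x 139 mm, centred at y' 311.4, matching the tool. The face-to-lens distance measures about 120 mm and the gauge is on the upper side. Handing in.

```bash
python3 -c "
from m import *
s=sense();print(abs(s['dq']).max(),s['finger_force']);print(sign_off())"
```

```text
0.0029993662990789255 90.18976494669914
the job is handed in; nothing more can be done
None
```

The job is handed in at about 15 s of the 58 s: the gauge is home in the slotted lock body, and the arm is holding it still with its front face centred about 120 mm in front of the camera lens (my measurement, good to 1–2 mm), gauge on the upper side and nothing else moved that I could see.

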